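Level the ball vise in its ring and load the bar

TASK

The ball vise has keeled over on the bench. Set it upright in the black support ring, gently, so that its round foot sits centred in the ring and its bed is level, and let go of it; then lay the steel bar on edge in the slot between the vise's jaws, roughly centred, leaving the vise still level. Do not disturb the other things on the bench.

Things in the scene. Friction and masses are not known exactly. Their poses are not given: they have to be found in the camera images.
- ball_vise: Plain steel ball vise, 0.6 kg, loose, 86 mm high. Origin: lowest point of its round foot, z up its axis. Foot: part of a 38 mm radius ball, z 0 to 30. Bed: plate 110 (x) x 70 (y) mm, z 30 to 40. Starts leaning 35 degrees, resting on the foot and the bed's +x short edge: top leans to its own +x, y axis level. It does not right itself: it stays in the ring at the tilt in which it is let go
- ball_centre (a point): centre of the ball that the vise's foot is part of: on its axis, 38 mm above its lowest point. When the foot is seated in the ring it lies 28.5 mm above ring_centre
- slot_floor (a point): middle of the floor of the slot between the vise's jaws, 76 mm up its axis; axes as the vise: x along the slot, y across it. The jaws stand 10 mm above it; the slot is 16 mm wide, 60 mm long, open at both ends
- support_ring: black clamp ring with a small lug, lying loose and flat on the bench, 70 mm outside diameter, about 46 mm hole, 16 mm high. Origin on its underside, 5 mm off the hole's axis
- ring_centre (a point): centre of the ring's hole at the height of its upper rim, 16 mm above the bench
- steel_bar: ground steel bar 10 (x) x 150 (y) x 24 (z) mm, standing loose on edge on the bench. Origin in the middle of its underside, y along it, z up
- block: bystander: flat grey block with holes, 51 x 76 x 25 mm, origin in the middle of its underside
- tool_holder: bystander: grey tapered tool holder standing on its flange, 63 mm wide, 104 mm high
- block_middle (a point): middle of the vise's upper block, 72 mm up its axis, axes as the vise: the place to grip. The block's two flat y sides are 46 mm apart, 60 mm long (x), z 40 to 86; its upper 10 mm are the two fixed jaws, each 15 mm thick (y), flush with these sides
Mind the look-alikes: they are no part of the job. Several things have the shape of the steel_bar; the one meant has the colours described above. Leave any purple look-alike of the ball_vise alone.

How it is judged:
By the outcome, as a careful person would: the job done as asked, in the order asked, and still so for the second after the job is handed in, with the robot touching nothing.
It also fails if it takes over 61 s, if anything falls off the work surface, if the arm or the gripper's body presses on something with over 40 N, if the wrist force passes 120 N, or if a joint passes its speed limit or range.

ROBOT

A 6-joint arm with a two-finger parallel gripper is mounted at the origin on a cart in front of the work surface, level with it; the furniture and walls round the work are solid. World frame = base frame: x ahead of the robot, y to its left, z up, the work surface at z = 0. Lengths are in m, angles in rad, forces in N, time in s.
With the tool pointing down it reaches from about 0.2 to 0.875 m from the base axis. Payload 3.4 kg.
Tool frame: the origin (TCP) lies midway between the tips of the shut fingers; the grasp point (between the pads) lies 19 mm behind it; z points along the fingers, y is the line along which they close (so a half turn about z gives the same grasp; the last joint's range is limited). The gripper opens to 94 mm and grips with 3 to 60 N. Pads are 16 mm wide; open, the fingers measure 119 mm over their backs; the gripper's body (75 mm by 177 mm) begins 78 mm behind the grasp point.
Start: joints at [-1.451, 0.276, 1.505, -0, 1.361, -0.121], TCP at [0.137, -0.558, 0.205] pointing down, gripper open.
Joint ranges: [-2.89, 2.89], [-0.75, 2.08], [0.22, 2.7], [-1.18, 4.32], [0.11, 2.71], [-2.7, 2.7]. Speed limits (rad/s): [2.57, 2.57, 3.14, 3.14, 3.14, 3.14].

INTERFACE

Orientations are given as a rotation vector (axis times angle).
In Python, from bench import ctrl, capture, camera_model, order gives the robot as it stands.
- The arm moves only by the tool move_arm, never from a script. Its argument "rows" is a list of rows, each a list of 6 numbers: the shift along the tool's x, y, z scaled (see below), then the turn, a rotation vector about the tool's x, y, z scaled (see below). In form: [[dx, dy, dz, ax, ay, az], ...]. A call has 1 to 10 rows; each row is the pose to reach, as a shift and turn from the pose commanded when the call began, along the tool's axes at that moment; what a row does not reach only later rows make up. The controller multiplies each number of a shift by 40 cm and each number of a turn by 1.5 rad. A row lasts 1/10 s, in which the tool goes at most 50 mm and 8.59 degrees, less where a joint would pass 70% of its speed; a pose out of reach is approached as far as the arm can. A call with a number of a shift or a turn outside -1 to 1 is refused whole. A call with a gripper value outside its range is refused whole. "jaw" is the opening, from 0 (shut) to 1 (fully open), set as the call begins (left out, the last holds). The fingers move at their own pace and stop on an object; "squeeze" is the grip in N (left out, the last holds). Time passes only in rows, so rows that repeat a pose let the fingers close. It gives the time, the measured TCP pose, the force, the opening and the grip force at its end, in the units of the state.
- ctrl.state(): the state, without advancing time (a new reading comes with each control period).
- capture(name): name is "side" or "top" or "wrist"; returns (picture, depth): 400x640x3 uint8, red, green, blue; 400x640 float32, m along the optical axis (not along the pixel's ray), 0 where there is no reading.
- camera_model(name): a dict with "camera_matrix" (3x3 intrinsics, pixels), "rvec" (rotation vector, rad) and "tvec" (3), from world to camera coordinates, as OpenCV has them; the wrist camera has in their place "mount" (4x4, takes a point from camera to tool coordinates, whose origin is the TCP and whose axes are the flange's). Camera axes: x right, y down, z forward; pixel columns grow to the right and rows downward; lengths in m; the calibration is good to about 2 mm. A picture is of the moment at which its call begins: read the wrist's pose just before it. camera_model takes no time and is no camera call.
- order.job_done(): hands the job in; it is judged then, once.
The state is a dict: "time": time; "qpos": joint angles; "joint_vel": joint speeds; "joint_torque": joint torques, N m; "ee_pos": TCP position; "orientation": TCP orientation; "ft_force": force on the tool from outside, world axes, zero at the start; "moment": the same for the moment, N m; "opening": opening from 0.0 (shut) to 1.0 (fully open); "grip_force": force on a finger pad.
Only numpy, scipy, OpenCV 4.12 (cv2) and the standard library are available. Lean on these libraries where they do the work, as an engineer would, in place of code of your own. Each camera call takes 0.05 s, during which the arm holds its last target. There are 200 camera calls.

## Working session

There is one attempt and no reset: what is moved stays moved. The work goes in short steps, Python scripts to look and compute and a tool call to move; the robot and the scene stay as the last step left them, time stands still between calls to the robot, and variables do not carry over. Pictures are saved under pics/ and viewed, at most 10 in all, crops included, and the job is handed in when it is done.

Besides the shell and the picture viewer there is one more tool, called after "Request:" by a JSON object that holds its "fn" and its "kwargs". move_arm: Moves the arm, as the interface text tells. Its arguments: {"type":"object","properties":{"rows":{"type":"array"},"jaw":{"type":"number"},"squeeze":{"type":"number"}},"required":["rows"]}

```bash
ls; mkdir -p pics; python3 - <<'E'
from bench import ctrl,capture,camera_model
import cv2,numpy as np
print(ctrl.state())
for n in("top","side"):
    p,d=capture(n); cv2.imwrite(f"pics/{n}0.png",p[:,:,::-1]); np.savez(f"{n}0.npz",p=p,d=d); print(n,camera_model(n))
print(camera_model("wrist"))
E
```

```text
pics
{'time': 0.0, 'qpos': array([-1.45096837e+00,  2.76568267e-01,  1.50608525e+00, -3.91594766e-05,
        1.36070165e+00, -1.21002095e-01]), 'joint_vel': array([ 0.00144   ,  0.00081327, -0.00020449,  0.00114694, -0.00162715,
       -0.00040593]), 'joint_torque': array([-1.08149492e-03, -4.04594278e+01, -2.37234020e+01,  7.02291797e-02,
        3.46490555e-02, -1.46739198e-04]), 'ee_pos': array([ 0.13705477, -0.55785632,  0.20463907]), 'orientation': array([-3.11709264e+00, -3.77182486e-01,  5.84895220e-05]), 'ft_force': array([-0.77946915, -0.23454203, -0.26976805]), 'moment': array([-0.04027411, -0.01467572,  0.01151923]), 'grip_force': 0.0, 'opening': 0.9998913826268674}
top {'camera_matrix': array([[393.33845872,   0.        , 312.31560209],
       [  0.        , 393.33845872, 201.34344924],
       [  0.        ,   0.        ,   1.        ]]), 'rvec': array([ 2.12521327, -2.17897437,  0.08764245]), 'tvec': array([0.02832858, 0.55308059, 1.10563331])}
side {'camera_matrix': array([[392.11947347,   0.        , 328.2455079 ],
       [  0.        , 392.11947347, 199.61449856],
       [  0.        ,   0.        ,   1.        ]]), 'rvec': array([ 0.52298683, -2.66834687,  1.19534226]), 'tvec': array([0.49034795, 0.18294034, 1.02682629])}
{'camera_matrix': array([[312.80784827,   0.        , 319.54461116],
       [  0.        , 312.80784827, 204.6034996 ],
       [  0.        ,   0.        ,   1.        ]]), 'mount': array([[-1.86769014e-03, -9.59873333e-01, -2.80427702e-01,
         8.19973823e-02],
       [ 9.99998241e-01, -1.74431227e-03, -6.89546800e-04,
         1.22812784e-03],
       [ 1.72724104e-04, -2.80428496e-01,  9.59874903e-01,
        -1.79424224e-01],
       [ 0.00000000e+00,  0.00000000e+00,  0.00000000e+00,
         1.00000000e+00]])}
```

View pics/top0.png

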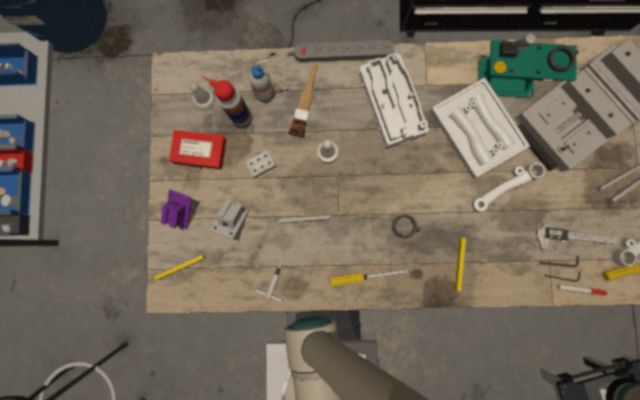

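View pics/side0.png

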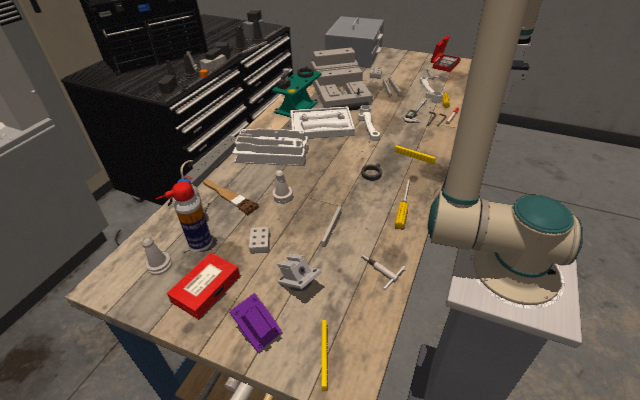

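Top view: the grey ball vise is at (229,219) and its purple look-alike at (177,209), which I leave alone. The ring is at (404,226). Bar-shaped things: steel-grey at (304,219), yellow at (180,267) and (461,264). The grey one fits "ground steel". I'll confirm with a crop and measure.

```bash
cat > h.py <<'E'
import numpy as np,cv2
from scipy.spatial.transform import Rotation as R
from bench import ctrl,capture,camera_model
def world(name,d,st=None):
    m=camera_model(name);K=m["camera_matrix"]
    v,u=np.mgrid[:400,:640]
    P=np.stack([(u-K[0,2])/K[0,0]*d,(v-K[1,2])/K[1,1]*d,d],-1)
    if name=="wrist":
        M=m["mount"];P=P@M[:3,:3].T+M[:3,3]
        return P@R.from_rotvec(st["orientation"]).as_matrix().T+st["ee_pos"]
    return (P-m["tvec"])@R.from_rotvec(m["rvec"]).as_matrix()
E
python3 - <<'E'
from h import *
a=np.load("top0.npz");b=np.load("side0.npz")
T=world("top",a["d"]);S=world("side",b["d"])
for n,W,u,v,r in(("vise",T,229,219,22),("ring",T,404,226,16),("bar",T,304,219,28),("block",T,260,163,16),("holder",T,327,151,14)):
    q=W[v-r:v+r,u-r:u+r].reshape(-1,3)
    q=q[(q[:,2]>.008)&(q[:,2]<.2)]
    print(n,len(q),q.min(0).round(3),q.max(0).round(3),q.mean(0).round(3))
    if n=="bar":
        k=q[q[:,2]>.015]; r_=cv2.minAreaRect((k[:,:2]*1000).astype(np.float32));print(r_)
    s=S.reshape(-1,3);c=q.mean(0);m=(np.hypot(*(s-c)[:,:2].T)<.09)&(s[:,2]>.008)&(s[:,2]<.2)
    print("  side",m.sum(),s[m].min(0).round(3),s[m].max(0).round(3))
print("table",np.median(T[240:250,330:380,2]),np.median(S[220:240,340:380,2]))
t=cv2.resize(a["p"][185:255,195:335],None,fx=5.5,fy=5.5)[:,:,::-1]
s=cv2.resize(b["p"][190:310,250:350],None,fx=4,fy=4)[:,:,::-1]
cv2.imwrite("pics/c_top.png",t);cv2.imwrite("pics/c_side.png",s)
E
```

```text
vise 870 [0.45  0.208 0.009] [0.561 0.302 0.094] [0.504 0.249 0.063]
  side 1027 [0.449 0.218 0.008] [0.56  0.304 0.096]
ring 236 [ 0.442 -0.291  0.009] [ 0.512 -0.217  0.02 ] [ 0.476 -0.252  0.015]
  side 154 [ 0.442 -0.297  0.008] [ 0.51  -0.215  0.02 ]
bar 184 [ 0.497 -0.035  0.009] [0.513 0.113 0.03 ] [0.505 0.04  0.022]
((505.16796875, 38.60181427001953), (9.73575496673584, 148.36984252929688), 3.146254777908325)
  side 192 [ 0.494 -0.039  0.008] [0.513 0.115 0.027]
block 447 [0.633 0.122 0.008] [0.712 0.211 0.03 ] [0.671 0.166 0.023]
  side 451 [0.631 0.123 0.008] [0.708 0.213 0.028]
holder 378 [ 0.672 -0.065  0.008] [ 0.734 -0.002  0.105] [ 0.696 -0.033  0.047]
  side 403 [ 0.67  -0.062  0.008] [0.757 0.033 0.104]
table -0.0017127280408594581 -0.001395004826288881
```

View pics/c_top.png

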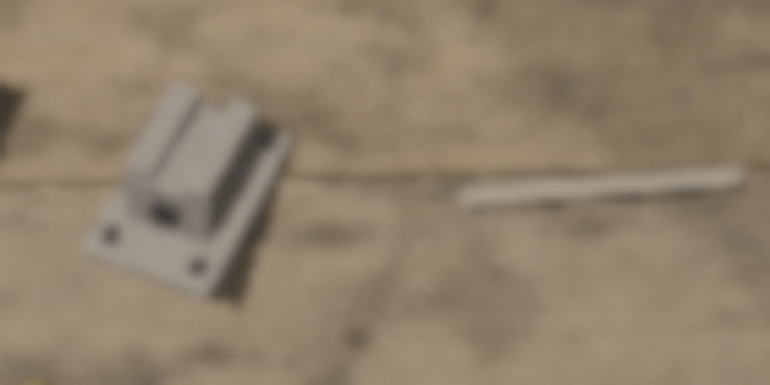

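The crop confirms a plain grey vise leaning toward the upper right and a plain grey bar (9.7 × 148 mm measured, 0.022 high). Next come wrist views for accuracy, starting with the ring.

```bash
cat >> h.py <<'E'
def Rtool(theta,tilt=0):
    "tool orientation gripping a vise whose y axis is at world angle theta (deg), leaning tilt deg to its +x"
    Rv=R.from_euler("ZY",[theta-90,tilt],degrees=True).as_matrix()
    return Rv@np.diag([-1,1,-1.])
def go(p,Rt,st=None):
    st=st or ctrl.state();R0=R.from_rotvec(st["orientation"]).as_matrix()
    s=R0.T@(np.array(p)-st["ee_pos"]);t=R.from_matrix(R0.T@Rt).as_rotvec()
    print("row",(s/.4).round(4).tolist(),(t/1.5).round(4).tolist(),"| mm",np.linalg.norm(s)*1e3,"deg",np.degrees(np.linalg.norm(t)))
E
python3 -c "
from h import *
go([.476,-.252,.24],Rtool(-28))"
```

```text
row [1.0054, -0.5408, -0.0872] [-0.0009, -0.0006, -0.5609] | mm 457.95914570033636 deg 48.204262946446015
```

Request:
{"fn": "move_arm", "kwargs": {"rows": [[1.0, -0.54, -0.0872, 0, 0, -0.561], [1.0, -0.54, -0.0872, 0, 0, -0.561], [1.0, -0.54, -0.0872, 0, 0, -0.561], [1.0, -0.54, -0.0872, 0, 0, -0.561], [1.0, -0.54, -0.0872, 0, 0, -0.561], [1.0, -0.54, -0.0872, 0, 0, -0.561], [1.0, -0.54, -0.0872, 0, 0, -0.561], [1.0, -0.54, -0.0872, 0, 0, -0.561], [1.0, -0.54, -0.0872, 0, 0, -0.561], [1.0, -0.54, -0.0872, 0, 0, -0.561]]}}

```text
time: 1.1
ee_pos: [0.4775, -0.2493, 0.2404]
orientation: [-2.688, -1.626, -0.004]
ft_force: [-0.7, -0.8, 0.4]
opening: 0.998
grip_force: 0.0
```

```bash
python3 - <<'E'
from h import *
capture("wrist")
st=ctrl.state();p,d=capture("wrist");st2=ctrl.state();print(st["ee_pos"],st2["ee_pos"],st["joint_vel"].round(3))
np.savez("ring.npz",p=p,d=d)
W=world("wrist",d,st)
print("table",np.median(W[:,:,2][(W[:,:,2]<.008)&(d>0)]))
h=(W[:,:,2]>.010)&(W[:,:,2]<.022)&(np.hypot(W[:,:,0]-.476,W[:,:,1]+.252)<.06)
q=W[h];print("top z",np.median(q[:,2]),len(q))
# rasterise onto a 0.5mm grid & hole contour
g=np.zeros((300,300),np.uint8);ij=((q[:,:2]-[.401,-.327])/.0005).round().astype(int);g[ij[:,0],ij[:,1]]=255
g=cv2.morphologyEx(g,cv2.MORPH_CLOSE,np.ones((5,5)))
cs,hi=cv2.findContours(g,cv2.RETR_CCOMP,cv2.CHAIN_APPROX_NONE)
for c,hh in zip(cs,hi[0]):
    if cv2.contourArea(c)>1500:
        e=cv2.fitEllipse(c);m=cv2.minEnclosingCircle(c)
        print("hole" if hh[3]>=0 else "outer",np.array([.401,-.327])+np.array(e[0])[::-1]*.0005,np.array(e[1])*.5,np.array([.401,-.327])+np.array(m[0])[::-1]*.0005,m[1]*.5)
cv2.imwrite("pics/ring.png",np.hstack([p[:,:,::-1][50:350,120:520],cv2.resize(cv2.cvtColor(g,cv2.COLOR_GRAY2BGR),(300,300))]))
E
```

```text
[ 0.47620847 -0.25068485  0.24009241] [ 0.47457284 -0.25221701  0.23991394] [-0.064 -0.009  0.027 -0.041  0.003 -0.035]
table -0.000278449468493841
top z 0.015976697660240388 1102
outer [ 0.47612653 -0.2520185 ] [66.61853027 74.30828857] [ 0.47503404 -0.25570186] 40.21415328979492
hole [ 0.47657886 -0.25046033] [52.84143829 52.98796082] [ 0.47618082 -0.25044109] 27.396705627441406
```

View pics/ring.png

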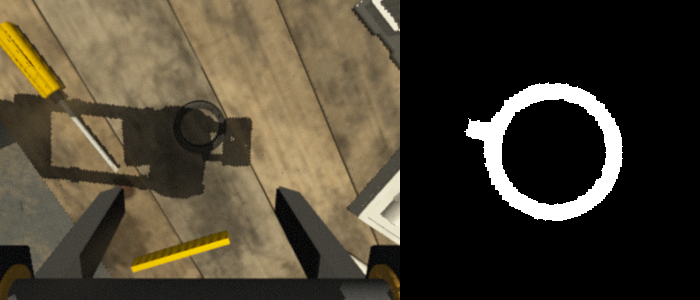

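```bash
python3 -c "
from h import *
go([.50,.24,.26],Rtool(55))"
```

```text
row [1.1181, -0.5177, -0.0503] [-0.0008, -0.0002, -0.9634] | mm 493.28244688441674 deg 82.79878178033552
```

```bash
cat >> h.py <<'E'
def ringfit(W,c0=(.476,-.251)):
    m=(W[:,:,2]>.0135)&(W[:,:,2]<.02);q=W[m][:,:2];c=np.array(c0)
    from scipy.optimize import least_squares
    # annulus: top points must lie between hole edge and outer 35 mm; use the robust mid radius
    q=q[np.hypot(*(q-c).T)<.037]
    f=lambda x:np.hypot(*(q-x[:2]).T)-x[2]
    r=least_squares(f,[*c,.03],loss="soft_l1",f_scale=.001);return r.x,len(q)
E
python3 - <<'E'
from h import *
capture("wrist");capture("wrist")
for i in range(2):
    st=ctrl.state();p,d=capture("wrist");W=world("wrist",d,st);print(st["ee_pos"].round(4),ringfit(W))
W=world("top",np.load("top0.npz")["d"]);print(ringfit(W));W=world("side",np.load("side0.npz")["d"]);print(ringfit(W))
go([.50,.05,.26],Rtool(10))
E
```

```text
[ 0.4731 -0.2538  0.2399] (array([ 0.47659609, -0.25071376,  0.0307253 ]), 1026)
[ 0.4728 -0.2542  0.2399] (array([ 0.47659488, -0.2506915 ,  0.03073781]), 1026)
(array([ 0.47680394, -0.25037807,  0.03104779]), 160)
(array([ 0.47450114, -0.24974347,  0.03093241]), 88)
row [0.7033, -0.2987, -0.0501] [-0.0007, 0.0002, -0.4434] | mm 306.2955407179668 deg 38.105964145739954
```

Request:
{"fn": "move_arm", "kwargs": {"rows": [[0.703, -0.299, -0.05, 0, 0, -0.443], [0.703, -0.299, -0.05, 0, 0, -0.443], [0.703, -0.299, -0.05, 0, 0, -0.443], [0.703, -0.299, -0.05, 0, 0, -0.443], [0.703, -0.299, -0.05, 0, 0, -0.443], [0.703, -0.299, -0.05, 0, 0, -0.443], [0.703, -0.299, -0.05, 0, 0, -0.443], [0.703, -0.299, -0.05, 0, 0, -0.443]]}}

```text
time: 2.2
ee_pos: [0.5002, 0.0509, 0.2604]
orientation: [2.016, 2.409, -0.001]
ft_force: [0.0, 0.2, -0.4]
opening: 0.998
grip_force: 0.0
```

```bash
python3 - <<'E'
from h import *
for i in range(4): capture("wrist")
st=ctrl.state();p,d=capture("wrist");W=world("wrist",d,st);print(st["ee_pos"].round(4),st["time"])
k=W[(W[:,:,2]>.018)&(W[:,:,2]<.028)&(abs(W[:,:,0]-.505)<.03)&(abs(W[:,:,1]-.04)<.09)]
print(len(k),np.median(k[:,2]),cv2.minAreaRect((k[:,:2]*1000).astype(np.float32)))
go([.50,.24,.27],Rtool(55))
E
```

```text
[0.5003 0.049  0.2601] 2.4
762 0.024075588014270274 ((504.4563293457031, 39.23181915283203), (9.439203262329102, 149.5458526611328), 3.090548038482666)
row [0.47, 0.0812, -0.025] [-0.0005, 0.0002, -0.5246] | mm 191.035155936709 deg 45.08878504125628
```

Request:
{"fn": "move_arm", "kwargs": {"rows": [[0.47, 0.0812, -0.025, 0, 0, -0.5246], [0.47, 0.0812, -0.025, 0, 0, -0.5246], [0.47, 0.0812, -0.025, 0, 0, -0.5246], [0.47, 0.0812, -0.025, 0, 0, -0.5246], [0.47, 0.0812, -0.025, 0, 0, -0.5246], [0.47, 0.0812, -0.025, 0, 0, -0.5246], [0.47, 0.0812, -0.025, 0, 0, -0.5246]]}}

```text
time: 3.15
ee_pos: [0.4999, 0.2411, 0.27]
orientation: [-0.942, -2.997, 0.001]
ft_force: [0.8, -0.0, -0.2]
opening: 0.999
grip_force: 0.0
```

```bash
cat > vfit.py <<'E'
from h import *
from scipy.optimize import least_squares
def box(p,c,h):
    q=abs(p-c)-h;return np.linalg.norm(np.maximum(q,0),axis=1)+np.minimum(q.max(1),0)
def sdf(p):
    p=p*1000
    ball=np.maximum(np.linalg.norm(p-[0,0,38],axis=1)-38,p[:,2]-30)
    bed=box(p,[0,0,35],[55,35,5]); blk=box(p,[0,0,63],[30,23,23]); slot=box(p,[0,0,86],[40,8,10])
    return np.minimum(np.minimum(ball,bed),np.maximum(blk,-slot))
def pose(x,tilt=None):  # ball centre, yaw deg, tilt deg, roll
    Rv=R.from_euler("ZYX",x[3:6],degrees=True).as_matrix()
    return np.array(x[:3]),Rv
def fit(q,x0,free=(0,1,2,3,4,5)):
    x0=np.array(x0,float);free=list(free)
    def f(z):
        x=x0.copy();x[free]=z;c,Rv=pose(x);return sdf((q-c)@Rv+[0,0,.038])
    r=least_squares(f,x0[free],loss="soft_l1",f_scale=1.5,x_scale=[.01 if i<3 else 5 for i in free])
    x=x0.copy();x[free]=r.x;return x,np.median(abs(f(r.x))),np.mean(abs(f(r.x))),r.cost
E
python3 - <<'E'
from vfit import *
for i in range(3): capture("wrist")
st=ctrl.state();p,d=capture("wrist");W=world("wrist",d,st);print(st["ee_pos"].round(4),st["time"],st["qpos"].round(2))
np.savez("v.npz",p=p,W=W)
cv2.imwrite("pics/v.png",p[:,:,::-1])
def sel(W): return W[(W[:,:,2]>.006)&(W[:,:,2]<.12)&(np.hypot(W[:,:,0]-.505,W[:,:,1]-.25)<.075)]
q=sel(W);qs=sel(world("side",np.load("side0.npz")["d"]));qt=sel(world("top",np.load("top0.npz")["d"]));print(len(q),len(qs))
for n,k in(("w",q),("w+side",np.vstack([q[::max(1,len(q)//900)],qs])),("top+side",np.vstack([qt,qs]))):
    for yaw in(-30,150):
        print(n,[np.round(a,4).tolist() for a in fit(k,[.495,.255,.038,yaw,35,0],(0,1,3))])
    print(n,[np.round(a,4).tolist() for a in fit(k,fit(k,[.495,.255,.038,-30,35,0],(0,1,3))[0])])
E
```

```text
[0.4998 0.2409 0.2702] 3.3 [ 0.32  0.22  1.43 -0.    1.5  -0.64]
3805 1028
w [[0.5062, 0.2541, 0.038, -20.7649, 35.0, 0.0], 0.4204, 0.6035, 1140.4105]
w [[0.5148, 0.2512, 0.038, 159.4379, 35.0, 0.0], 3.8381, 4.4215, 19053.0357]
w [[0.5063, 0.254, 0.038, -20.8279, 34.6135, -0.0703], 0.3967, 0.5866, 1103.7501]
w+side [[0.5057, 0.2534, 0.038, -20.4792, 35.0, 0.0], 0.6014, 0.8556, 1005.1556]
w+side [[0.5136, 0.2514, 0.038, 157.0039, 35.0, 0.0], 3.8431, 4.3065, 9605.1685]
w+side [[0.506, 0.2533, 0.0376, -20.5153, 34.6, -0.0329], 0.566, 0.8198, 946.8756]
top+side [[0.5055, 0.2538, 0.038, -20.3293, 35.0, 0.0], 0.9795, 1.218, 1595.1995]
top+side [[0.5142, 0.2509, 0.038, 158.0254, 35.0, 0.0], 3.6308, 4.2004, 9027.1915]
top+side [[0.5061, 0.2536, 0.0367, -20.5986, 34.5201, -0.1606], 0.7627, 1.0382, 1285.6181]
```

View pics/v.png

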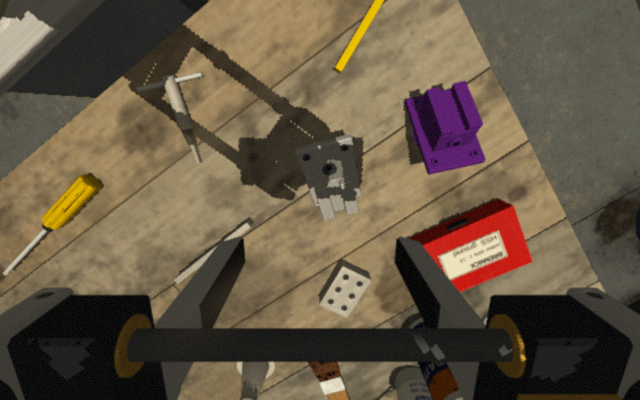

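```bash
cat >> h.py <<'E'
C=np.array([.5062,.2540,.038]);TH=69.2
AX=-Rtool(TH,35)[:,2]
E
python3 -c "
from h import *
print(AX,C+.15*AX,C+.015*AX);go(C+.15*AX,Rtool(TH,35))"
```

```text
[ 0.53619398 -0.20368099  0.81915204] [0.5866291  0.22344785 0.16087281] [0.51424291 0.25094479 0.05028728]
row [-0.2032, 0.0884, 0.2735] [0.0502, 0.4051, -0.1596] | mm 140.7923596835853 deg 37.67131972979342
```

Request:
{"fn": "move_arm", "kwargs": {"rows": [[-0.2032, 0.0884, 0.1, 0.0502, 0.4051, -0.1596], [-0.2032, 0.0884, 0.1, 0.0502, 0.4051, -0.1596], [-0.2032, 0.0884, 0.2, 0.0502, 0.4051, -0.1596], [-0.2032, 0.0884, 0.2735, 0.0502, 0.4051, -0.1596], [-0.2032, 0.0884, 0.2735, 0.0502, 0.4051, -0.1596], [-0.2032, 0.0884, 0.2735, 0.0502, 0.4051, -0.1596], [-0.2032, 0.0884, 0.2735, 0.0502, 0.4051, -0.1596], [-0.2032, 0.0884, 0.2735, 0.0502, 0.4051, -0.1596]], "jaw": 0.85}}

```text
time: 4.15
ee_pos: [0.5865, 0.2249, 0.1632]
orientation: [-0.455, -2.5, -0.145]
ft_force: [-1.1, -0.3, -0.1]
opening: 0.846
grip_force: 0.0
```

```bash
python3 - <<'E'
from vfit import *
for i in range(2): capture("wrist")
st=ctrl.state();p,d=capture("wrist");W=world("wrist",d,st);print(st["ee_pos"].round(4),st["time"],st["qpos"].round(2))
q=W[(W[:,:,2]>.006)&(W[:,:,2]<.098)&(np.hypot(W[:,:,0]-.505,W[:,:,1]-.25)<.07)];print(len(q))
print([np.round(a,4).tolist() for a in fit(q,[*C,-20.8,35,0],(0,1,3))])
go(C+.015*AX,Rtool(TH,35))
E
```

```text
[0.5862 0.2251 0.1635] 4.25 [ 0.1   0.69  1.06  0.27  1.93 -1.09]
6288
[[0.5064, 0.2542, 0.038, -20.8074, 35.0, 0.0], 0.4794, 0.6272, 1841.1123]
row [-0.0042, -0.0034, 0.341] [-0.0002, 0.0027, 0.0023] | mm 136.42260168647215 deg 0.3093851122297103
```

Request:
{"fn": "move_arm", "kwargs": {"rows": [[-0.001, -0.001, 0.06, 0, 0.0027, 0.0023], [-0.002, -0.002, 0.12, 0, 0.0027, 0.0023], [-0.003, -0.003, 0.18, 0, 0.0027, 0.0023], [-0.004, -0.003, 0.24, 0, 0.0027, 0.0023], [-0.004, -0.003, 0.29, 0, 0.0027, 0.0023], [-0.004, -0.003, 0.32, 0, 0.0027, 0.0023], [-0.004, -0.0034, 0.341, 0, 0.0027, 0.0023], [-0.004, -0.0034, 0.341, 0, 0.0027, 0.0023], [-0.004, -0.0034, 0.341, 0, 0.0027, 0.0023]]}}

```text
time: 5.2
ee_pos: [0.5148, 0.2505, 0.0489]
orientation: [-0.459, -2.493, -0.144]
ft_force: [0.6, -0.2, 0.4]
opening: 0.852
grip_force: 0.0
```

```bash
python3 - <<'E'
from h import *
st=ctrl.state();print(st["ee_pos"].round(4),st["ft_force"].round(1),(R.from_rotvec(st["orientation"]).as_matrix().T@(st["ee_pos"]-C-.015*AX)*1e3).round(2))
E
```

```text
[0.5148 0.2505 0.0489] [ 0.6 -0.2  0.4] [-1.32 -0.26  0.76]
```

Request:
{"fn": "move_arm", "kwargs": {"rows": [[0, 0, 0, 0, 0, 0], [0, 0, 0, 0, 0, 0], [0, 0, 0, 0, 0, 0], [0, 0, 0, 0, 0, 0], [0, 0, 0, 0, 0, 0], [0, 0, 0, 0, 0, 0], [0, 0, 0, 0, 0, 0], [0, 0, 0, 0, 0, 0]], "jaw": 0, "squeeze": 45}}

```text
time: 6.0
ee_pos: [0.5142, 0.2506, 0.0484]
orientation: [-0.459, -2.491, -0.144]
ft_force: [1.8, 0.2, 0.7]
opening: 0.489
grip_force: 44.7
```

```bash
python3 - <<'E'
from h import *
st=ctrl.state();print(st["ee_pos"].round(4),st["ft_force"].round(1),st["opening"]*94,st["grip_force"],(R.from_rotvec(st["orientation"]).as_matrix().T@(st["ee_pos"]-C-.015*AX)*1e3).round(2))
go(st["ee_pos"]+[0,0,.10],Rtool(TH,35))
E
```

```text
[0.5142 0.2506 0.0484] [1.8 0.2 0.7] 45.98432374700433 44.711787700653076 [-1.17 -0.35  1.54]
row [0.1441, -0.0004, -0.2043] [-0.0005, -0.0024, -0.001] | mm 99.99999999999997 deg 0.22673797362234693
```

Request:
{"fn": "move_arm", "kwargs": {"rows": [[0.014, 0, -0.02, 0, 0, 0], [0.036, 0, -0.051, 0, 0, 0], [0.065, 0, -0.092, 0, 0, 0], [0.094, 0, -0.133, 0, 0, 0], [0.122, 0, -0.173, 0, 0, 0], [0.144, 0, -0.204, 0, 0, 0], [0.144, 0, -0.204, 0, 0, 0]]}}

```text
time: 6.7
ee_pos: [0.5151, 0.2507, 0.1504]
orientation: [-0.459, -2.496, -0.145]
ft_force: [0.8, 0.5, -6.4]
opening: 0.488
grip_force: 44.7
```

```bash
python3 - <<'E'
from h import *
st=ctrl.state();print(st["ee_pos"].round(4),st["ft_force"].round(1),st["moment"].round(2),st["qpos"].round(2))
go([.50,.10,.15],Rtool(25,0));go([.48,-.25,.15],Rtool(-28,0))
E
```

```text
[0.5151 0.2507 0.1504] [ 0.8  0.5 -6.4] [-0.29 -1.15  0.02] [ 0.14  0.6   1.27  0.29  1.8  -1.08]
row [-0.0814, -0.3656, -0.0558] [-0.1566, -0.3865, 0.4976] | mm 151.4775626929919 deg 55.8027125546596
row [-0.2978, -1.2012, -0.2076] [-0.3439, -0.3036, 1.0917] | mm 501.95083099221904 deg 101.7710598828507
```

Request:
{"fn": "move_arm", "kwargs": {"rows": [[-0.01, -0.05, -0.03, -0.022, -0.055, 0.071], [-0.023, -0.104, -0.04, -0.045, -0.11, 0.142], [-0.035, -0.157, -0.05, -0.067, -0.166, 0.213], [-0.047, -0.209, -0.0558, -0.09, -0.221, 0.284], [-0.058, -0.261, -0.0558, -0.112, -0.276, 0.355], [-0.07, -0.313, -0.0558, -0.134, -0.331, 0.427], [-0.0814, -0.3656, -0.0558, -0.1566, -0.3865, 0.4976], [-0.0814, -0.3656, -0.0558, -0.1566, -0.3865, 0.4976], [-0.0814, -0.3656, -0.0558, -0.1566, -0.3865, 0.4976]]}}

```text
time: 7.6
ee_pos: [0.4971, 0.1005, 0.1474]
orientation: [-1.683, -2.644, 0.005]
ft_force: [0.6, 0.1, -5.8]
opening: 0.485
grip_force: 44.8
```

```bash
python3 - <<'E'
from h import *
st=ctrl.state();print(st["ee_pos"].round(4),st["ft_force"].round(1),st["moment"].round(2),st["qpos"].round(2))
go([.478,-.25,.16],Rtool(-28,0))
E
```

```text
[0.4971 0.1005 0.1474] [ 0.6  0.1 -5.8] [ 0.   -0.15  0.01] [ 0.06  0.22  1.73  0.    1.2  -0.38]
row [-0.7736, -0.4145, -0.0322] [-0.0056, -0.0006, 0.6172] | mm 351.286244795079 deg 53.04530911614743
```

Request:
{"fn": "move_arm", "kwargs": {"rows": [[-0.05, -0.03, -0.02, 0, 0, 0.04], [-0.13, -0.07, -0.032, 0, 0, 0.1], [-0.23, -0.123, -0.032, 0, 0, 0.18], [-0.34, -0.182, -0.032, 0, 0, 0.27], [-0.45, -0.241, -0.032, -0.002, 0, 0.36], [-0.56, -0.3, -0.032, -0.003, 0, 0.447], [-0.65, -0.348, -0.032, -0.005, 0, 0.52], [-0.73, -0.391, -0.032, -0.0056, -0.0006, 0.582], [-0.7736, -0.4145, -0.0322, -0.0056, -0.0006, 0.6172], [-0.7736, -0.4145, -0.0322, -0.0056, -0.0006, 0.6172]]}}

```text
time: 8.6
ee_pos: [0.4804, -0.2541, 0.1602]
orientation: [2.694, 1.611, 0.003]
ft_force: [0.8, 1.0, -6.4]
opening: 0.487
grip_force: 44.9
```

```bash
cat > chk.py <<'E'
from vfit import *
def look(r=.085,zmin=.02,zmax=.28,xyz=None,n=3,views=("wrist","side"),top=None):
    for i in range(n): capture("wrist")
    st=ctrl.state();Rt=R.from_rotvec(st["orientation"]).as_matrix()
    print("t",st["time"],st["ee_pos"].round(4),"tool z",Rt[:,2].round(4),"theta",np.degrees(np.arctan2(Rt[1,1],Rt[0,1])).round(2),"F",st["ft_force"].round(1))
    out={}
    for v in views:
        s=ctrl.state();p,d=capture(v);out[v]=(p,world(v,d,s))
    return st,Rt,out
E
python3 - <<'E'
from chk import *
st,Rt,o=look()
p=o["side"][0];cv2.imwrite("pics/hold.png",np.hstack([cv2.resize(p[80:280,280:480],(400,400)),cv2.resize(o["wrist"][0],None,fx=.6,fy=.6)[:,:].copy() if 0 else cv2.resize(o["wrist"][0][:,120:520],(400,400))])[:,:,::-1])
th=np.degrees(np.arctan2(Rt[1,1],Rt[0,1]))
c0=st["ee_pos"]-.015*-Rt[:,2]*1
c0=st["ee_pos"]+.015*Rt[:,2]
for v,(p,W) in o.items():
    L=(W-st["ee_pos"])@Rt
    # vise points: within footprint, below the pads/beside fingers only bed+foot, plus block top ends
    m=(abs(L[...,0])<.06)&(abs(L[...,1])<.037)&(L[...,2]>-.036)&(L[...,2]<.06)&~((abs(L[...,1])>.021)&(L[...,2]<.002)&(abs(L[...,0])<.02))&(W[...,2]>.025)
    q=W[m];print(v,len(q))
    if len(q)>100: print([np.round(a,4).tolist() for a in fit(q,[*c0,th-90,0,0])], "c0",c0.round(4),th-90)
E
```

```text
t 8.75 [ 0.4796 -0.2498  0.1602] tool z [ 0.0019  0.0013 -1.    ] theta -28.02 F [-0.3 -0.2 -5.8]
wrist 15696
[[0.4807, -0.2495, 0.1461, -117.7195, -1.0522, 0.4376], 0.3942, 0.5443, 3779.0649] c0 [ 0.4796 -0.2498  0.1452] -118.0172295500497
side 606
[[0.4804, -0.25, 0.1453, -117.3404, -1.1476, 0.5337], 0.9918, 1.1537, 463.3514] c0 [ 0.4796 -0.2498  0.1452] -118.0172295500497
```

View pics/hold.png

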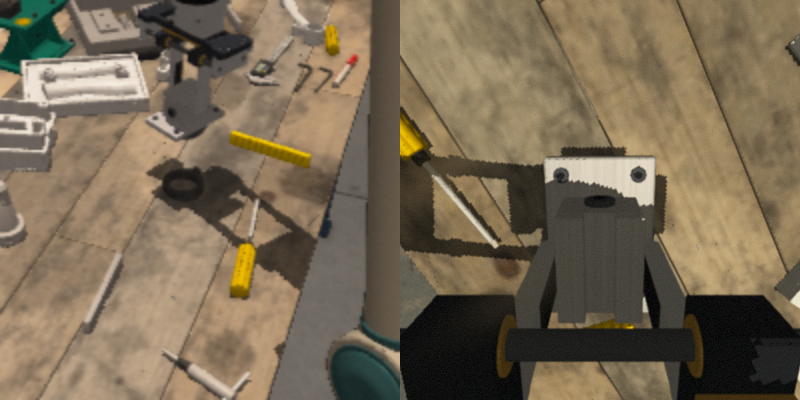

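```bash
cat > g2.py <<'E'
from chk import *
RC=np.array([.4766,-.2507,.016])
def measure(st,Rt,W):
    th=np.degrees(np.arctan2(Rt[1,1],Rt[0,1]));L=(W-st["ee_pos"])@Rt;c0=st["ee_pos"]+.015*Rt[:,2]
    m=(abs(L[...,0])<.06)&(abs(L[...,1])<.037)&(L[...,2]>-.036)&(L[...,2]<.06)&~((abs(L[...,1])>.021)&(L[...,2]<.002)&(abs(L[...,0])<.02))&(W[...,2]>.025)
    x=fit(W[m],[*c0,th-90,0,0]);print(x[0].round(4),x[1].round(3));c,Rv=pose(x[0])
    def plane(q):
        for k in range(4):
            a=np.linalg.lstsq(np.c_[q[:,:2]-q[:,:2].mean(0),np.ones(len(q))],q[:,2],rcond=None)[0]
            r=q[:,2]-np.c_[q[:,:2]-q[:,:2].mean(0),np.ones(len(q))]@a;q=q[abs(r)<max(.0007,2*r.std())]
        n=np.r_[-a[:2],1];return n/np.linalg.norm(n),len(q),r.std()
    V=(W-c)@Rv+[0,0,.038]
    sel={"table":(abs(W[...,2])<.004)&(np.hypot(W[...,0]-c[0],W[...,1]-c[1])<.2),
     "bed":(abs(V[...,2]-.04)<.0025)&(abs(V[...,0])<.053)&(abs(V[...,0])>.031)&(abs(V[...,1])<.033),
     "jaws":(abs(V[...,2]-.086)<.002)&(abs(V[...,0])<.028)&(abs(V[...,1])<.021)&(abs(V[...,1])>.009)}
    Rz=R.from_euler("Z",x[0][3],degrees=True).as_matrix()
    for k,s in sel.items():
        if s.sum()>50:
            n,l,sd=plane(W[s]);nv=Rz.T@n;print(k,l,"lean to vise x,y deg",np.degrees(nv[:2]).round(2),"sd",sd.round(5))
    return x[0]
E
python3 - <<'E'
from g2 import *
st,Rt,o=look(n=1,views=("wrist","wrist"))
x=measure(st,Rt,o["wrist"][1]);c,Rv=pose(x)
Rn=R.from_euler("Z",x[3],degrees=True).as_matrix()@Rv.T@Rt
go(RC+[0,0,.0285+.03]+Rn@Rt.T@(st["ee_pos"]-c),Rn)
E
```

```text
t 8.9 [ 0.4797 -0.2494  0.1608] tool z [ 2.8e-03 -4.0e-04 -1.0e+00] theta -27.95 F [ 0.4  0.1 -5.5]
[   0.4808   -0.2492    0.1469 -117.6882   -1.1275    0.5894] 0.386
table 65777 lean to vise x,y deg [ 0.02 -0.02] sd 0.0006
bed 3074 lean to vise x,y deg [-1.25 -0.61] sd 0.00052
jaws 4048 lean to vise x,y deg [-1.26 -0.59] sd 0.00047
row [-0.0083, -0.0081, 0.1816] [0.0074, 0.0134, 0.0] | mm 72.8007228995252 deg 1.3167537811096035
```

Request:
{"fn": "move_arm", "kwargs": {"rows": [[-0.004, -0.004, 0.03, 0.004, 0.007, 0], [-0.008, -0.008, 0.08, 0.0076, 0.0142, 0], [-0.0083, -0.0081, 0.13, 0.0076, 0.0142, 0], [-0.0083, -0.0081, 0.165, 0.0076, 0.0142, 0], [-0.0083, -0.0081, 0.1816, 0.0076, 0.0142, 0], [-0.0083, -0.0081, 0.1816, 0.0076, 0.0142, 0], [-0.0083, -0.0081, 0.1816, 0.0076, 0.0142, 0], [-0.0083, -0.0081, 0.1816, 0.0076, 0.0142, 0]]}}

```text
time: 9.8
ee_pos: [0.476, -0.2526, 0.0892]
orientation: [-2.68, -1.609, -0.024]
ft_force: [0.6, -0.0, -5.2]
opening: 0.487
grip_force: 44.9
```

```bash
python3 - <<'E'
from g2 import *
st,Rt,o=look(n=2,views=("wrist",))
x=measure(st,Rt,o["wrist"][1]);c,Rv=pose(x)
Rn=R.from_euler("Z",x[3],degrees=True).as_matrix()@Rv.T@Rt
print(c-RC)
go(RC+[0,0,.0285]+Rn@Rt.T@(st["ee_pos"]-c),Rn)
p,d=capture("side");W=world("side",d);print("ring side now",ringfit(W,(.4745,-.2497)))
E
```

```text
t 9.9 [ 0.4758 -0.2525  0.0892] tool z [ 0.0047  0.0215 -0.9998] theta -28.03 F [ 0.7  0.7 -6.4]
[ 4.769000e-01 -2.519000e-01  7.520000e-02 -1.177361e+02  5.840000e-02
  7.040000e-02] 0.389
table 92833 lean to vise x,y deg [ 0.02 -0.01] sd 0.00056
bed 3036 lean to vise x,y deg [-0.04 -0.08] sd 0.00052
jaws 4061 lean to vise x,y deg [-0.03 -0.03] sd 0.00047
[ 0.00034548 -0.00122982  0.05915808]
row [0.0007, -0.0014, 0.0764] [0.0007, -0.0007, 0.0] | mm 30.564977894333694 deg 0.08203245003386886
ring side now (array([ 0.47552218, -0.2494402 ,  0.03063134]), 61)
```

Request:
{"fn": "move_arm", "kwargs": {"rows": [[0.0007, -0.0014, 0.015, 0, 0, 0], [0.0007, -0.0014, 0.032, 0, 0, 0], [0.0007, -0.0014, 0.048, 0, 0, 0], [0.0007, -0.0014, 0.058, 0, 0, 0], [0.0007, -0.0014, 0.064, 0, 0, 0], [0.0007, -0.0014, 0.068, 0, 0, 0], [0.0007, -0.0014, 0.068, 0, 0, 0], [0.0007, -0.0014, 0.068, 0, 0, 0]]}}

```text
time: 10.8
ee_pos: [0.4752, -0.2512, 0.0613]
orientation: [-2.679, -1.608, -0.023]
ft_force: [0.4, 0.2, -6.7]
opening: 0.487
grip_force: 44.9
```

```bash
python3 - <<'E'
from g2 import *
st,Rt,o=look(n=2,views=("wrist",))
x=measure(st,Rt,o["wrist"][1]);c,Rv=pose(x)
print((c-RC).round(4))
Rn=R.from_euler("Z",x[3],degrees=True).as_matrix()@Rv.T@Rt
go(RC+[0,0,.0285]+Rn@Rt.T@(st["ee_pos"]-c),Rn)
E
```

```text
t 10.9 [ 0.4752 -0.2512  0.0614] tool z [ 0.0037  0.0222 -0.9997] theta -28.04 F [ 0.3 -0.1 -6.6]
[ 4.763000e-01 -2.506000e-01  4.740000e-02 -1.177637e+02  4.340000e-02
  1.300000e-02] 0.384
table 109952 lean to vise x,y deg [ 0.02 -0.02] sd 0.00054
bed 3007 lean to vise x,y deg [-0.11 -0.01] sd 0.0005
jaws 4006 lean to vise x,y deg [-0.01 -0.01] sd 0.00045
[-0.0003  0.0001  0.0314]
row [-0.0001, 0.0008, 0.0073] [0.0001, -0.0005, -0.0] | mm 2.9225464461533344 deg 0.04623441875990064
```

Request:
{"fn": "move_arm", "kwargs": {"rows": [[0, 0.0005, 0.001, 0, 0, 0], [0, 0.0008, 0.002, 0, 0, 0], [0, 0.0008, 0.003, 0, 0, 0], [0, 0.0008, 0.004, 0, 0, 0], [0, 0.0008, 0.005, 0, 0, 0], [0, 0.0008, 0.006, 0, 0, 0], [0, 0.0008, 0.006, 0, 0, 0], [0, 0.0008, 0.006, 0, 0, 0]]}}

```text
time: 11.75
ee_pos: [0.4754, -0.2512, 0.059]
orientation: [-2.679, -1.608, -0.023]
ft_force: [-0.0, -0.1, -5.1]
opening: 0.483
grip_force: 44.9
```

Request:
{"fn": "move_arm", "kwargs": {"rows": [[0, 0, 0.0005, 0, 0, 0], [0, 0, 0.001, 0, 0, 0], [0, 0, 0.0015, 0, 0, 0], [0, 0, 0.0015, 0, 0, 0], [0, 0, 0.0015, 0, 0, 0]]}}

```text
time: 12.25
ee_pos: [0.4754, -0.2513, 0.0587]
orientation: [-2.679, -1.608, -0.023]
ft_force: [-1.4, 0.0, 2.9]
opening: 0.488
grip_force: 44.9
```

```bash
python3 - <<'E'
from g2 import *
st,Rt,o=look(n=2,views=("wrist",))
x=measure(st,Rt,o["wrist"][1]);c,Rv=pose(x);print((c-RC).round(4),st["moment"].round(2))
print(ringfit(o["wrist"][1]))
E
```

```text
t 12.35 [ 0.4754 -0.2513  0.0586] tool z [ 0.0036  0.0221 -0.9997] theta -28.03 F [-1.8  0.3  3.2]
[ 4.765000e-01 -2.507000e-01  4.460000e-02 -1.177916e+02  7.300000e-02
 -3.950000e-02] 0.392
table 112052 lean to vise x,y deg [ 0.02 -0.01] sd 0.00054
bed 3060 lean to vise x,y deg [-0.07  0.05] sd 0.00053
jaws 4036 lean to vise x,y deg [ 0.06 -0.01] sd 0.00045
[-0.0001  0.      0.0286] [0.03 0.4  0.06]
(array([ 0.476, -0.251,  0.03 ]), 0)
```

Request:
{"fn": "move_arm", "kwargs": {"rows": [[0, 0, -0.0003, 0, 0, 0], [0, 0, -0.0003, 0, 0, 0], [0, 0, -0.0003, 0, 0, 0]], "squeeze": 5}}

```text
time: 12.7
ee_pos: [0.4755, -0.2514, 0.0585]
orientation: [-2.679, -1.608, -0.023]
ft_force: [-2.2, -0.4, 3.5]
opening: 0.491
grip_force: 5.0
```

Request:
{"fn": "move_arm", "kwargs": {"rows": [[0, 0, 0, 0, 0, 0], [0, 0, 0, 0, 0, 0], [0, 0, 0, 0, 0, 0], [0, 0, 0, 0, 0, 0], [0, 0, 0, 0, 0, 0]], "jaw": 0.62}}

```text
time: 13.2
ee_pos: [0.4754, -0.2511, 0.0582]
orientation: [-2.678, -1.608, -0.023]
ft_force: [0.0, 0.5, 0.4]
opening: 0.621
grip_force: 0.0
```

```bash
python3 - <<'E'
from g2 import *
st,Rt,o=look(n=1,views=("wrist",))
x=measure(st,Rt,o["wrist"][1]);c,Rv=pose(x);print((c-RC).round(4),st["opening"])
E
```

```text
t 13.25 [ 0.4754 -0.2511  0.0582] tool z [ 0.0033  0.0225 -0.9997] theta -28.04 F [ 0.  -0.5  0.3]
[ 4.764000e-01 -2.508000e-01  4.470000e-02 -1.177015e+02  2.570000e-01
  4.180000e-02] 0.38
table 112112 lean to vise x,y deg [ 0.02 -0.02] sd 0.00054
bed 3190 lean to vise x,y deg [ 0.14 -0.02] sd 0.00053
jaws 3995 lean to vise x,y deg [ 0.16 -0.07] sd 0.00044
[-0.0002 -0.0001  0.0287] 0.620200727993565
```

Request:
{"fn": "move_arm", "kwargs": {"rows": [[0, 0, -0.02, 0, 0, 0], [0, 0, -0.06, 0, 0, 0], [0, 0, -0.12, 0, 0, 0], [0, 0, -0.2, 0, 0, 0], [0, 0, -0.3, 0, 0, 0], [0, 0, -0.375, 0, 0, 0], [0, 0, -0.375, 0, 0, 0]]}}

```text
time: 14.0
ee_pos: [0.4773, -0.2563, 0.2136]
orientation: [-2.686, -1.613, -0.029]
ft_force: [0.3, -0.4, 0.5]
opening: 0.619
grip_force: 0.0
```

```bash
python3 - <<'E'
from h import *
st=ctrl.state();print(st["qpos"].round(2))
go([.5045,.0392,.15],Rtool(3.09))
E
```

```text
[-0.64  0.22  1.56  0.02  1.36 -0.15]
row [0.6807, -0.2877, 0.1718] [0.0053, -0.0125, -0.3622] | mm 303.4872450659555 deg 31.15151545201538
```

Request:
{"fn": "move_arm", "kwargs": {"rows": [[0.12, -0.05, 0, 0, 0, -0.06], [0.24, -0.1, 0, 0, 0, -0.12], [0.36, -0.15, 0.03, 0.002, -0.006, -0.19], [0.48, -0.2, 0.08, 0.005, -0.0125, -0.25], [0.59, -0.25, 0.13, 0.0053, -0.0125, -0.31], [0.65, -0.275, 0.16, 0.0053, -0.0125, -0.345], [0.6807, -0.2877, 0.1718, 0.0053, -0.0125, -0.3622], [0.6807, -0.2877, 0.1718, 0.0053, -0.0125, -0.3622], [0.6807, -0.2877, 0.1718, 0.0053, -0.0125, -0.3622]]}}

```text
time: 14.9
ee_pos: [0.5017, 0.0404, 0.1464]
orientation: [-2.155, -2.273, 0.003]
ft_force: [-0.5, 0.3, 0.6]
opening: 0.62
grip_force: 0.0
```

```bash
python3 - <<'E'
from h import *
capture("wrist");capture("wrist")
st=ctrl.state();p,d=capture("wrist");W=world("wrist",d,st);print(st["time"],st["ee_pos"].round(4))
k=W[(W[:,:,2]>.019)&(W[:,:,2]<.028)&(abs(W[:,:,0]-.505)<.03)&(abs(W[:,:,1]-.04)<.09)]
r=cv2.minAreaRect((k[:,:2]*1000).astype(np.float32));print(len(k),np.median(k[:,2]),r)
c=np.array(r[0])/1000
go([*c,.013],Rtool(r[2] if r[1][0]<r[1][1] else r[2]-90))
E
```

```text
15.0 [0.5021 0.0398 0.1469]
1392 0.024155491361289395 ((504.3800964355469, 39.00446701049805), (9.178339958190918, 149.0306396484375), 3.245763063430786)
row [-0.0041, 0.0079, 0.3347] [-0.0045, -0.0039, -0.0034] | mm 133.94442970477942 deg 0.5892150870805525
```

Request:
{"fn": "move_arm", "kwargs": {"rows": [[-0.0041, 0.0079, 0.06, -0.0045, -0.0039, -0.0034], [-0.0041, 0.0079, 0.13, -0.0045, -0.0039, -0.0034], [-0.0041, 0.0079, 0.2, -0.0045, -0.0039, -0.0034], [-0.0041, 0.0079, 0.26, -0.0045, -0.0039, -0.0034], [-0.0041, 0.0079, 0.3, -0.0045, -0.0039, -0.0034], [-0.0041, 0.0079, 0.325, -0.0045, -0.0039, -0.0034], [-0.0041, 0.0079, 0.332, -0.0045, -0.0039, -0.0034], [-0.0041, 0.0079, 0.332, -0.0045, -0.0039, -0.0034], [-0.0041, 0.0079, 0.332, -0.0045, -0.0039, -0.0034]], "jaw": 0.4}}

```text
time: 15.95
ee_pos: [0.5046, 0.0404, 0.0143]
orientation: [2.155, 2.286, 0.001]
ft_force: [-0.4, 0.2, -1.0]
opening: 0.398
grip_force: 0.0
```

```bash
python3 - <<'E'
from h import *
st=ctrl.state();go([.5044,.0390,.014],Rtool(3.15))
print(st["ee_pos"],st["ft_force"].round(1))
E
```

```text
row [-0.0035, -0.0006, 0.0009] [0.0005, -0.0003, 0.0024] | mm 1.4600527504579448 deg 0.21448136259619513
[0.5045747  0.04040864 0.01434202] [-0.4  0.2 -1. ]
```

Good enough. Close on the bar.

Request:
{"fn": "move_arm", "kwargs": {"rows": [[0, 0, 0, 0, 0, 0], [0, 0, 0, 0, 0, 0], [0, 0, 0, 0, 0, 0], [0, 0, 0, 0, 0, 0], [0, 0, 0, 0, 0, 0], [0, 0, 0, 0, 0, 0]], "jaw": 0, "squeeze": 25}}

```text
time: 16.55
ee_pos: [0.5039, 0.0408, 0.0137]
orientation: [-2.154, -2.285, 0.0]
ft_force: [-0.1, -0.4, 2.1]
opening: 0.101
grip_force: 25.0
```

Request:
{"fn": "move_arm", "kwargs": {"rows": [[0, 0, -0.02, 0, 0, 0], [0, 0, -0.07, 0, 0, 0], [0, 0, -0.15, 0, 0, 0], [0, 0, -0.25, 0, 0, 0], [0, 0, -0.35, 0, 0, 0], [0, 0, -0.41, 0, 0, 0], [0, 0, -0.43, 0, 0, 0], [0, 0, -0.43, 0, 0, 0]]}}

```text
time: 17.35
ee_pos: [0.504, 0.0406, 0.1861]
orientation: [-2.155, -2.286, -0.001]
ft_force: [1.2, 0.2, -2.2]
opening: 0.099
grip_force: 24.9
```

```bash
python3 - <<'E'
from h import *
st=ctrl.state();print(st["opening"]*94,st["ee_pos"],st["ft_force"].round(1))
go([.4764,-.2508,.19],Rtool(-27.75))
E
```

```text
9.28963971940169 [0.50401807 0.04061665 0.18612063] [ 1.2  0.2 -2.2]
row [-0.7232, -0.112, -0.0101] [0.0, -0.0004, 0.3623] | mm 292.7481342806378 deg 31.137141692899654
```

Request:
{"fn": "move_arm", "kwargs": {"rows": [[-0.04, -0.006, -0.01, 0, 0, 0.02], [-0.13, -0.02, -0.01, 0, 0, 0.065], [-0.24, -0.037, -0.01, 0, 0, 0.12], [-0.35, -0.054, -0.01, 0, 0, 0.175], [-0.46, -0.071, -0.01, 0, 0, 0.23], [-0.57, -0.088, -0.01, 0, 0, 0.286], [-0.66, -0.102, -0.01, 0, 0, 0.33], [-0.71, -0.11, -0.01, 0, 0, 0.356], [-0.7232, -0.112, -0.0101, 0, -0.0004, 0.3623], [-0.7232, -0.112, -0.0101, 0, -0.0004, 0.3623]]}}

```text
time: 18.35
ee_pos: [0.4752, -0.2504, 0.1874]
orientation: [-2.686, -1.62, 0.004]
ft_force: [0.1, 0.2, -1.2]
opening: 0.097
grip_force: 24.9
```

```bash
cat > bar.py <<'E'
from g2 import *
def boxfit(q,x0):   # bar: underside-middle, yaw(y axis), pitch, roll ; mm box 10x150x24
    def f(x):
        Rb=R.from_euler("ZYX",x[3:],degrees=True).as_matrix();return box((q-x[:3])@Rb*1000,[0,0,12],[5,75,12])
    r=least_squares(f,x0,loss="soft_l1",f_scale=1,x_scale=[.01]*3+[5]*3);return r.x,np.median(abs(r.fun))
def both():
    st,Rt,o=look(n=3,views=("wrist",));W=o["wrist"][1];th=np.degrees(np.arctan2(Rt[1,1],Rt[0,1]))
    L=(W-st["ee_pos"])@Rt
    m=(abs(L[...,0])<.08)&(abs(L[...,1])<.009)&(L[...,2]>-.016)&(L[...,2]<.02)&((abs(L[...,0])>.014))
    xb=boxfit(W[m],[*(st["ee_pos"]+.014*Rt[:,2]),th,0,0]);print("bar",m.sum(),xb[0].round(4),xb[1].round(2))
    m=(W[...,2]>.03)&(W[...,2]<.099)&(np.hypot(W[...,0]-RC[0],W[...,1]-RC[1])<.07)&~((abs(L[...,1])<.009)&(L[...,2]<.02))
    xv=fit(W[m],[*RC[:2],.0445,-117.8,0,0]);print("vise",m.sum(),xv[0].round(4),np.round(xv[1],2))
    c,Rv=pose(xv[0]);print("slot floor",(c+Rv@[0,0,.038]).round(4))
    print("bar in slot frame mm",(Rv.T@(xb[0][:3]-c-Rv@[0,0,.038])*1e3).round(2))
    return st,Rt,o,xb[0],c,Rv
E
python3 - <<'E'
from bar import *
st,Rt,o,xb,c,Rv=both()
p=o["wrist"][0];cv2.imwrite("pics/bar1.png",p[:,:,::-1])
yaw=np.degrees(np.arctan2(Rv[1,1],Rv[0,1]))
Rb=R.from_euler("ZYX",xb[3:],degrees=True).as_matrix()
Rbt=Rv@R.from_euler("Z",90,degrees=True).as_matrix() # bar y along vise -x
Rn=Rbt@Rb.T@Rt;print(np.degrees(R.from_matrix(Rn@Rt.T).as_rotvec()))
go(c+Rv@[0,0,.038+.018]+Rn@Rt.T@(st["ee_pos"]-xb[:3]),Rn)
E
```

```text
t 18.5 [ 0.4759 -0.2491  0.1887] tool z [-0.0027  0.0018 -1.    ] theta -27.66 F [ 0.3  0.1 -2.7]
bar 2611 [  0.4759  -0.251    0.1752 -27.6347  -1.7266   0.0421] 0.39
vise 4794 [ 4.763000e-01 -2.510000e-01  4.470000e-02 -1.177223e+02  2.564000e-01
  4.120000e-02] 0.43
slot floor [ 0.4762 -0.2511  0.0827]
bar in slot frame mm [-0.4  -0.22 92.46]
[ 0.97267061  1.39298615 -0.08439696]
row [-0.0002, 0.0016, 0.1869] [0.0201, 0.0027, 0.0011] | mm 74.77066199006947 deg 1.7493035716112655
```

View pics/bar1.png

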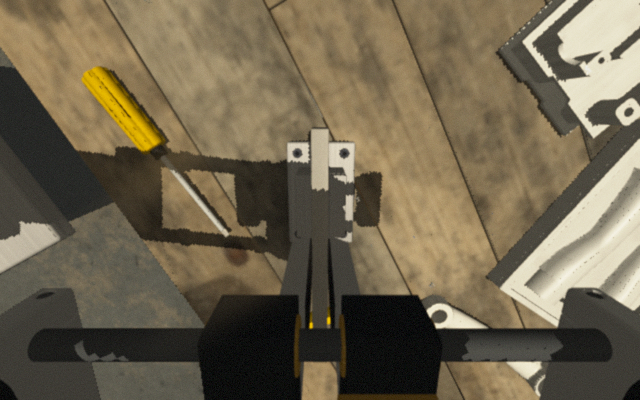

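The picture shows the bar (320,130 to 320,330) lying over the vise slot. I'll straighten the 1.7° roll and lower it.

Request:
{"fn": "move_arm", "kwargs": {"rows": [[0, 0.0016, 0.02, 0.01, 0.001, 0.001], [0, 0.0016, 0.06, 0.0201, 0.0027, 0.0011], [0, 0.0016, 0.1, 0.0201, 0.0027, 0.0011], [0, 0.0016, 0.14, 0.0201, 0.0027, 0.0011], [0, 0.0016, 0.17, 0.0201, 0.0027, 0.0011], [0, 0.0016, 0.187, 0.0201, 0.0027, 0.0011], [0, 0.0016, 0.187, 0.0201, 0.0027, 0.0011], [0, 0.0016, 0.187, 0.0201, 0.0027, 0.0011]]}}

```text
time: 19.35
ee_pos: [0.477, -0.2512, 0.1147]
orientation: [-2.666, -1.607, 0.02]
ft_force: [0.9, -0.4, -1.6]
opening: 0.099
grip_force: 24.9
```

```bash
python3 - <<'E'
from bar import *
st,Rt,o,xb,c,Rv=both()
Rb=R.from_euler("ZYX",xb[3:],degrees=True).as_matrix()
Rbt=Rv@R.from_euler("Z",90,degrees=True).as_matrix()
Rn=Rbt@Rb.T@Rt;print(np.degrees(R.from_matrix(Rn@Rt.T).as_rotvec()).round(2))
go(c+Rv@[0,0,.038+.0015]+Rn@Rt.T@(st["ee_pos"]-xb[:3]),Rn)
E
```

```text
t 19.5 [ 0.4772 -0.2515  0.1153] tool z [-0.0248  0.0168 -0.9996] theta -27.85 F [-0.2  0.3 -2.3]
bar 2624 [  0.4768  -0.2531   0.1018 -27.9103  -0.4902   0.2152] 0.38
vise 6764 [ 4.764000e-01 -2.510000e-01  4.470000e-02 -1.177485e+02  3.085000e-01
  1.460000e-02] 0.39
slot floor [ 0.4763 -0.2511  0.0827]
bar in slot frame mm [ 1.37  1.34 19.11]
[0.3  0.38 0.16]
row [0.0034, -0.0015, 0.044] [0.0055, 0.001, -0.0019] | mm 17.66414339116304 deg 0.5044151066853815
```

Request:
{"fn": "move_arm", "kwargs": {"rows": [[0.0034, -0.0015, 0.002, 0.0055, 0.001, -0.0019], [0.0034, -0.0015, 0.006, 0.0055, 0.001, -0.0019], [0.0034, -0.0015, 0.014, 0.0055, 0.001, -0.0019], [0.0034, -0.0015, 0.024, 0.0055, 0.001, -0.0019], [0.0034, -0.0015, 0.033, 0.0055, 0.001, -0.0019], [0.0034, -0.0015, 0.039, 0.0055, 0.001, -0.0019], [0.0034, -0.0015, 0.041, 0.0055, 0.001, -0.0019], [0.0034, -0.0015, 0.041, 0.0055, 0.001, -0.0019], [0.0034, -0.0015, 0.041, 0.0055, 0.001, -0.0019]]}}

```text
time: 20.45
ee_pos: [0.4764, -0.2494, 0.0982]
orientation: [-2.657, -1.607, 0.025]
ft_force: [0.1, 0.2, -2.5]
opening: 0.096
grip_force: 24.9
```

```bash
python3 - <<'E'
from bar import *
st,Rt,o,xb,c,Rv=both()
go(c+Rv@[0,0,.038]+(st["ee_pos"]-xb[:3]),Rt)
E
```

```text
t 20.6 [ 0.4765 -0.2494  0.0983] tool z [-0.0325  0.0227 -0.9992] theta -27.68 F [-0.2  0.1 -1.8]
bar 2910 [  0.4752  -0.2505   0.0848 -27.859    1.3889   0.2866] 0.46
vise 6868 [ 4.764000e-01 -2.509000e-01  4.470000e-02 -1.177456e+02  3.190000e-01
  3.030000e-02] 0.39
slot floor [ 0.4763 -0.2511  0.0827]
bar in slot frame mm [-0.08 -1.18  2.09]
row [-0.0002, 0.0033, 0.005] [-0.0001, -0.0, -0.0] | mm 2.4144621036493814 deg 0.006920952039505975
```

Request:
{"fn": "move_arm", "kwargs": {"rows": [[0, 0.0015, 0.001, 0, 0, 0], [0, 0.0015, 0.002, 0, 0, 0], [0, 0.0015, 0.003, 0, 0, 0], [0, 0.0015, 0.0035, 0, 0, 0], [0, 0.0015, 0.0035, 0, 0, 0]]}}

```text
time: 21.15
ee_pos: [0.4768, -0.2496, 0.0967]
orientation: [-2.657, -1.606, 0.025]
ft_force: [-0.4, 0.1, -2.5]
opening: 0.095
grip_force: 24.9
```

Request:
{"fn": "move_arm", "kwargs": {"rows": [[0, 0, 0.0005, 0, 0, 0], [0, 0, 0.001, 0, 0, 0], [0, 0, 0.0015, 0, 0, 0], [0, 0, 0.0015, 0, 0, 0], [0, 0, 0.0015, 0, 0, 0]]}}

```text
time: 21.65
ee_pos: [0.4769, -0.2496, 0.0963]
orientation: [-2.657, -1.607, 0.025]
ft_force: [0.2, 0.4, -1.5]
opening: 0.093
grip_force: 25.0
```

Request:
{"fn": "move_arm", "kwargs": {"rows": [[0, 0, 0.0005, 0, 0, 0], [0, 0, 0.001, 0, 0, 0], [0, 0, 0.001, 0, 0, 0], [0, 0, 0.001, 0, 0, 0]]}}

```text
time: 22.05
ee_pos: [0.477, -0.2497, 0.0961]
orientation: [-2.658, -1.607, 0.025]
ft_force: [-0.7, 0.9, 2.6]
opening: 0.099
grip_force: 25.0
```

Request:
{"fn": "move_arm", "kwargs": {"rows": [[0, 0, 0, 0, 0, 0], [0, 0, 0, 0, 0, 0], [0, 0, 0, 0, 0, 0]], "squeeze": 3}}

```text
time: 22.35
ee_pos: [0.4771, -0.2497, 0.0961]
orientation: [-2.658, -1.607, 0.025]
ft_force: [-0.0, 0.1, 3.6]
opening: 0.099
grip_force: 3.0
```

Request:
{"fn": "move_arm", "kwargs": {"rows": [[0, 0, 0, 0, 0, 0], [0, 0, 0, 0, 0, 0], [0, 0, 0, 0, 0, 0], [0, 0, 0, 0, 0, 0]], "jaw": 0.35}}

```text
time: 22.75
ee_pos: [0.4766, -0.2494, 0.0954]
orientation: [-2.657, -1.606, 0.026]
ft_force: [0.2, -0.1, 0.4]
opening: 0.345
grip_force: 0.0
```

Request:
{"fn": "move_arm", "kwargs": {"rows": [[0, 0, -0.02, 0, 0, 0], [0, 0, -0.06, 0, 0, 0], [0, 0, -0.12, 0, 0, 0], [0, 0, -0.2, 0, 0, 0], [0, 0, -0.3, 0, 0, 0], [0, 0, -0.3, 0, 0, 0]]}}

```text
time: 23.35
ee_pos: [0.4838, -0.2544, 0.2217]
orientation: [-2.666, -1.612, 0.018]
ft_force: [0.5, -0.2, 1.2]
opening: 0.35
grip_force: 0.0
```

```bash
python3 - <<'E'
from bar import *
st,Rt,o=look(n=3,views=("wrist","side"))
W=o["wrist"][1]
m=(W[...,2]>.03)&(W[...,2]<.12)&(np.hypot(W[...,0]-RC[0],W[...,1]-RC[1])<.09)
q=W[m];xv=fit(q[q[:,2]<.0935],[*RC[:2],.0445,-117.8,0,0]);print("vise",xv[0].round(4),xv[1]);c,Rv=pose(xv[0])
V=(W-c)@Rv+[0,0,.038]
b=q[q[:,2]>.097];xb=boxfit(b,[*(c+Rv@[0,0,.038]),-27.8,0,0]);print("bar",len(b),xb)
print("in slot",(Rv.T@(xb[0][:3]-c-Rv@[0,0,.038])*1e3).round(2),"top z",np.median(b[:,2]),"expected",.0827+.024)
k=(abs(V[...,2]-.04)<.003)&(abs(V[...,0])<.053)&(abs(V[...,0])>.033)&(abs(V[...,1])<.033)&(abs(V[...,1])>.012)
a=np.linalg.lstsq(np.c_[V[k][:,:2],np.ones(k.sum())],V[k][:,2],rcond=None)[0];print("bed slope rel fit deg",np.degrees(a[:2]),k.sum())
s=ringfit(o["side"][1],(.4745,-.2497));print("ring side",s)
cv2.imwrite("pics/end.png",np.hstack([cv2.resize(o["side"][0][80:280,280:480],(400,400)),cv2.resize(o["wrist"][0][:,120:520],(400,400))])[:,:,::-1])
E
```

```text
t 23.5 [ 0.4803 -0.252   0.2154] tool z [-0.0332  0.0231 -0.9992] theta -27.68 F [-0.7 -0.1 -0.4]
vise [ 4.764000e-01 -2.506000e-01  4.460000e-02 -1.173455e+02  2.506000e-01
  2.340000e-02] 0.4483528034721367
bar 1512 (array([  0.47676854,  -0.25115614,   0.08260866, -27.54689009,
        -2.38963531,   0.20463756]), np.float64(0.4127232047887688))
in slot [0.13 0.56 0.  ] top z 0.10653807171558526 expected 0.10669999999999999
bed slope rel fit deg [-0.05457941  0.07889772] 945
ring side (array([ 0.48087794, -0.25504143,  0.03704716]), 24)
```

View pics/end.png

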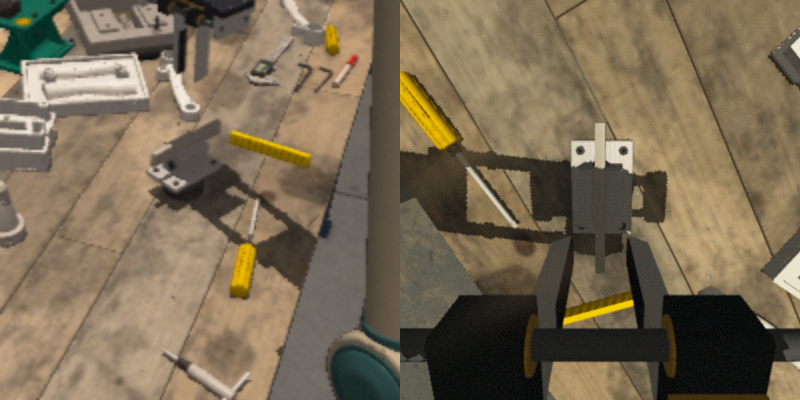

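The bar stands in the slot, centred within about 0.6 mm. The vise is level to 0.3° and centred in the ring, and the gripper is clear. Handing in.

```bash
python3 -c "
from bench import order
print(order.job_done())"
```

```text
the job is handed in; nothing more can be done
None
```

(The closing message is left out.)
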